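# Kick the porcelain plug out of its seat and trap it on the slide

### The job

Push the red plunger of the blue ejector stand well down with one fingertip, so that the white porcelain plug is kicked out of its seat, and have the other finger standing in the slide to stop the plug before it runs off the lower end. The program finishes while holding: plunger still held down, plug at rest on the slide against the finger. Do not touch the plug before the plunger kicks it, never lift it, and leave everything else on the bench where it is.

Things in the scene. Friction and masses are not known exactly. Their poses are not given: they have to be found in the camera images.
- stand: blue ejector stand, fixed. Origin on the bench top under the middle of the slide; x points level down the slide, y across it to the plunger, z up. Black base plate 12 mm thick, x -104 to 62, y -44 to 92 mm. Along y = 0 a channel 54 mm wide between blue rails 6 mm thick, 8 to 10 mm proud: first the level seat with the plug, then a bare metal slide open at its low end
- seat_edge (a point): middle of the lower edge of the seat, where the slide begins: stand x = -45, y = 0, 65 mm above the bench. The seat is a level brass kicker plate, 50 mm long (stand x -95 to -45), hinged at this edge; its far side tilts up as the plunger goes down
- slide_end (a point): middle of the open low end of the slide, stand x = 57, y = 0, 20 mm above the bench. The slide falls straight from the seat edge to here, 0.42 rad (24 degrees). A kicked plug slides down in under a second and falls off here unless a finger stands in the channel
- slide_gate (a point): point on the slide's surface in mid-channel, level with the plunger (stand x = 0, y = 0, 45 mm above the bench). A fingertip hanging over this point, 60 mm across from the middle of the plunger cap and as low as the pressed cap, stops the plug
- plunger (a joint): travel of the red plunger, m: 0 up (rest), 0.014 fully down. A spring returns it: 3.5 N to start, 8 to 11 N fully down. Linked to the kicker plate, which tilts 0.03 rad per mm, up to the slope of the slide. The plug starts to slide at about 4 to 7 mm. Well down means at least 9 mm
- plunger_top (a point): middle of the flat top of the round red plunger cap, 26 mm in diameter, pressed straight down; stand x = 0, y = 60 mm; 71 mm above the bench when up, 57 mm when fully down (it moves with the cap). 14 mm free between cap and channel rail
- plug_center (a point): centre (half-way up) of the white porcelain plug with tan bands on the seat: upright cylinder 48 mm in diameter, 32 mm high, about 0.15 kg, slippery; z is its axis. Starts at about stand x = -71, y = 0, underside 65 mm above the bench; stopped by a finger at the gate its centre is at about stand x = -40
- plug: the same plug; origin at the centre of its underside
- spare_a: an identical plug, waiting on the stand's base plate (12 mm above the bench) beside the seat, at about stand x = -68, y = 62 mm; origin at the centre of its underside; leave alone
- spare_b: an identical plug standing on the bench on the other side of the channel, at about stand x = -20, y = -85 mm; origin at the centre of its underside; leave alone
- ring_mould: plaster ring mould lying on the bench, 150 mm outside, 96 mm inside diameter, 45 mm high; origin at the centre of its underside; leave alone
- mug: blue ceramic mug, 76 mm wide, 85 mm high; origin at the centre of its underside; leave alone
- glaze_jar: amber jar with white cap, 70 mm wide, 90 mm high; origin at the centre of its underside; leave alone
- brush: brush lying on the bench, its length along its own x; leave alone
- wrench: wrench lying on the bench, its length along its own x; leave alone
Things that resemble listed ones, but are neither listed nor needed, are in the scene too. Leave any turquoise look-alike of the stand alone. Leave any green look-alike of the plug alone.

How it is judged (in metres and radians):
On the way, in this order (a step that is already met when the one before it is completed fails the run):
1. the plunger is being pressed and the kicker starts to lift (value of joint plunger above 0.003 m and contact force between plunger and the fingers above 0.5 N).
2. the plug has slid off its seat and is stopped on the slide by a finger, while the plunger is held well down (contact force between plug and the fingers above 0.05 N and contact force between plug and stand above 0.2 N and x of plug_center in the frame of stand between -0.056 and 0.03 m and y of plug_center in the frame of stand between -0.012 and 0.012 m and linear speed of plug below 0.02 m/s and angle between plug's own z axis and vertical below 0.6 rad and value of joint plunger above 0.009 m and contact force between plunger and the fingers above 1 N), for 0.3 s.
At the end, for the whole second after the job is handed in: Plunger at least 9 mm down, pressed by a finger (over 1 N); plug on the slide, out of its seat (centre at stand x -56 to +30 mm, within 12 mm of mid-channel), tilted under 0.6 rad, still (under 0.02 m/s), touching a finger (over 0.05 N) (all of step 2); the arm keeps its last pose, push and grip.
It fails at once if the plug runs past the finger to the lower end of the slide (x of plug_center in the frame of stand above 0.045 m).
It fails at once if the plug is touched before the plunger kicks it (value of joint plunger below 0.002 m and contact force between plug and the fingers above 0.3 N).
It fails at once if the plug is lifted (z of plug_center in the frame of stand above 0.118 m).
It fails at once if a bystander is moved by more than 15 mm (distance of any of spare_a, spare_b, ring_mould, mug, glaze_jar, brush, wrench from where it was at the start of the episode above 0.015 m).
It also fails if it takes over 48 s, if anything falls off the work surface, if the arm or the gripper's body presses on something with over 40 N, if the wrist force passes 120 N, or if a joint passes its speed limit or range.

### The arm

A 6-joint arm with a two-finger parallel gripper is mounted at the origin on the work surface. World frame = base frame: x ahead of the robot, y to its left, z up, the work surface at z = 0. Lengths are in m, angles in degrees, forces in N, time in s.
With the tool pointing down it reaches from about 0.325 to 0.775 m from the base axis. Payload 5.5 kg.
Tool frame: the origin (TCP) lies at the centre of the arm's flange, where the gripper is bolted on; the fingertips stand 182 mm ahead of it and the grasp point (between the pads) lies 163 mm ahead of it; z points along the fingers, y is the direction in which the jaws open and shut (so a half turn about z gives the same grasp; the last joint's range is limited). The gripper opens to 88 mm and grips with 3 to 60 N. Pads are 20 mm wide; open, the fingers measure 115 mm over their backs; the gripper's body (75 mm by 178 mm) begins 61 mm behind the grasp point.
Start: joints at [-71.373, 5.22, 70.514, -0, 104.267, -3.249], TCP at [0.224, -0.557, 0.405] pointing down, gripper open.
Joint ranges: [-164.24, 164.24], [-49.07, 125.15], [9.68, 141.18], [-86.29, 266.29], [3.28, 154.24], [-151.56, 151.56]. Speed limits (degrees/s): [147.25, 147.25, 172.46, 180, 180, 180].

### API

Orientations are given as [roll, pitch, yaw] about the fixed x, y, z axes, in that order (R = Rz(yaw) Ry(pitch) Rx(roll)).
In Python, from station import r gives the robot as it stands. The module is installed in compiled form; this text tells all that it offers. Calls block until the motion is done:
- r.reach(position, orientation): joint-space move of the TCP to a pose.
- r.servo_line(position, rotation=None, speed=0.15): straight line of the TCP; rotation=None keeps the orientation; speed is the mean speed in m/s.
- r.move_joints(angles): joint-space move.
- r.let_go() and r.grab(squeeze=None): open the fingers fully, or close them until they stop; squeeze is the grip in N (None keeps the last).
- r.wait(seconds).
- r.inverse_kinematics(position, orientation): joint angles nearest the present ones, or None.
- r.sense(): the state.
- r.snapshot(name): name is "scene" or "top" or "wrist"; returns a dict with "frame" (400x640x3 uint8, red, green, blue), "fx", "fy", "cx", "cy" (pixels), "dist_coeffs" ([k1, k2, p1, p2, k3] as OpenCV has them; the pictures are not rectified), "R" (3x3) and "t" (3): a world point X has camera coordinates R X + t. Camera axes: x right, y down, z forward; pixel columns grow to the right and rows downward; lengths in m; the calibration is good to about 2 mm. A picture is of the moment at which its call begins. There is no depth.
A pose or a line that the arm cannot do raises r.IKError and nothing moves.
- r.hand_in(): hands the job in, once; it reports no verdict.
The state is a dict: "clock": time; "joints": joint angles; "joint_vel": joint speeds; "joint_torque": joint torques, N m; "tcp_pos": TCP position; "orientation": TCP orientation; "contact_force": force on the tool from outside, world axes, zero at the start; "torque": the same for the moment, N m; "opening": finger opening in m.
Only numpy, scipy, OpenCV 4.12 (cv2) and the standard library are available. Lean on these libraries where they do the work, as an engineer would, in place of code of your own. Each camera call takes 0.05 s, during which the arm holds its last target. There are 200 camera calls.

## Working session

There is one attempt and no reset: what is moved stays moved. The work goes in short steps, each a Python script; the robot and the scene stay as the last script left them, time stands still between calls to the robot, and variables do not carry over. Pictures are saved under pics/ and viewed, about 8 in all and at most 12, crops included, and the job is handed in when it is done.

```bash
mkdir -p pics; python3 - <<'E'
from station import r
import cv2,pickle,numpy as np
d={}
for n in("scene","top"):
    s=r.snapshot(n);d[n]=s;cv2.imwrite(f"pics/{n}0.png",s["frame"][:,:,::-1])
    print(n,s["fx"],s["fy"],s["cx"],s["cy"],s["dist_coeffs"],(-np.array(s["R"]).T@s["t"]).round(3))
pickle.dump(d,open("d0.pkl","wb"))
s=r.sense();print(s["clock"],s["opening"],s["orientation"])
E
```

```text
scene 520.0935326090325 520.0935326090325 315.00869466659447 205.4932417093653 [-0.12296726  0.          0.          0.          0.        ] [ 1.539 -0.739  1.019]
top 391.6980936684796 391.6980936684796 324.8491569161756 205.44089557979308 [0.0083037 0.        0.        0.        0.       ] [ 0.393 -0.028  1.032]
0.1 0.08814390751706119 [-1.79900209e+02 -4.63313681e-03  2.18726316e+01]
```

View pics/top0.png

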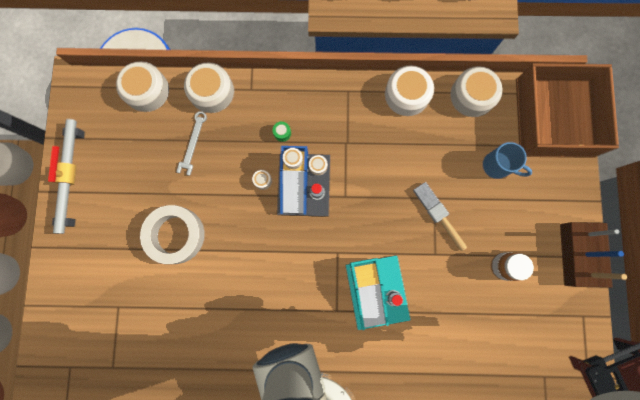

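View pics/scene0.png

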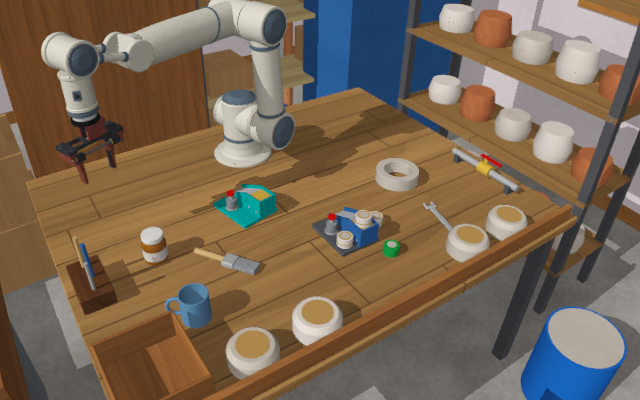

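```bash
cat > h.py <<'E'
import cv2,numpy as np
def ray(s,uv,z):
    K=np.array([[s["fx"],0,s["cx"]],[0,s["fy"],s["cy"]],[0,0,1]])
    p=cv2.undistortPoints(np.float64(uv).reshape(-1,1,2),K,np.float64(s["dist_coeffs"])).reshape(-1,2)
    R=np.array(s["R"]);c=-R.T@np.array(s["t"]);d=np.c_[p,np.ones(len(p))]@R
    return c+d*((z-c[2])/d[:,2])[:,None]
def proj(s,X):
    K=np.array([[s["fx"],0,s["cx"]],[0,s["fy"],s["cy"]],[0,0,1]])
    return cv2.projectPoints(np.float64(X).reshape(-1,1,3),cv2.Rodrigues(np.array(s["R"]))[0],np.float64(s["t"]),K,np.float64(s["dist_coeffs"]))[0].reshape(-1,2)
def blobs(s,lo,hi,amin=8):
    h=cv2.cvtColor(s["frame"],cv2.COLOR_RGB2HSV);m=cv2.inRange(h,np.array(lo),np.array(hi))
    n,_,st,c=cv2.connectedComponentsWithStats(m);return m,[(c[i].round(1),st[i]) for i in range(1,n) if st[i,4]>=amin]
E
python3 - <<'E'
import pickle
from h import *
s=pickle.load(open("d0.pkl","rb"))["top"]
cr=s["frame"][115:225,245:345];cv2.imwrite("pics/c.png",cv2.resize(cr,None,fx=5.4,fy=5.4,interpolation=cv2.INTER_CUBIC)[:,:,::-1])
for n,lo,hi in(("red",(0,150,100),(8,255,255)),("red2",(172,150,100),(180,255,255)),("blue",(105,120,40),(125,255,255))):
    print(n,[b for b in blobs(s,lo,hi)[1] if 240<b[0][0]<420 and b[0][1]>100])
m,_=blobs(s,(105,120,40),(125,255,255));m[:,:270]=0;m[:,340:]=0;m[:140]=0;m[225:]=0
print(cv2.minAreaRect(cv2.findNonZero(m)))
print(ray(s,[[316.5,188.5]],.071),ray(s,[[292,157]],.097))
E
```

```text
red [(array([316.1, 188. ]), array([311, 184,  10,   9,  74], dtype=int32)), (array([396.6, 299.7]), array([392, 295,  10,  11,  81], dtype=int32))]
red2 []
blue [(array([294.9, 175.7]), array([280, 146,  28,  68, 348], dtype=int32))]
((293.5, 179.5), (67.0, 27.0), 90.0)
[[0.56979371 0.00169357 0.071     ]] [[0.64250199 0.06254927 0.097     ]]
```

View pics/c.png

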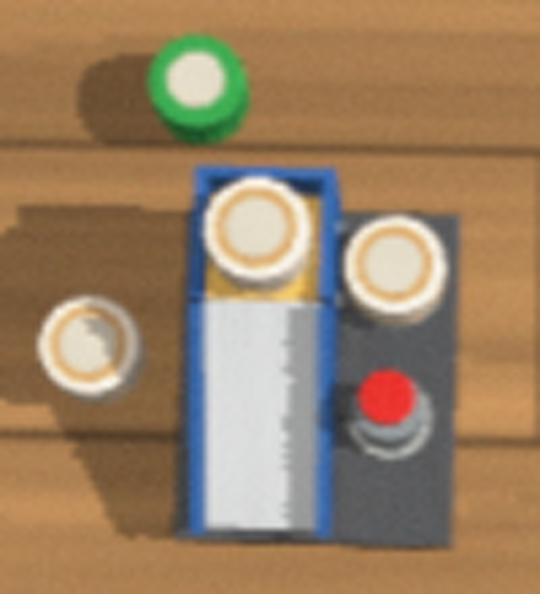

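```bash
python3 - <<'E'
import pickle
from h import *
from scipy.spatial.transform import Rotation as Ro
s=pickle.load(open("d0.pkl","rb"))["top"]
D=[((387,397.),.071,(0,60)),((460,215),.012,(-104,92)),((451,547),.012,(62,92)),((178,537),.012,(62,-44)),((203,530),.020,(57,-27)),((318,530),.02,(57,27)),((203,300),.065,(-45,-27)),((322,300),.065,(-45,27))]
W=np.array([ray(s,[[245+u/5.4-.4,115+v/5.4-.4]],z)[0][:2] for (u,v),z,_ in D]);P=np.array([d[2] for d in D])/1e3
a,b=P-P.mean(0),W-W.mean(0)
th=np.arctan2((a[:,0]*b[:,1]-a[:,1]*b[:,0]).sum(),(a*b).sum());R=np.array([[np.cos(th),-np.sin(th)],[np.sin(th),np.cos(th)]])
t=W.mean(0)-R@P.mean(0);print(np.degrees(th),t);print(((W-t)@R*1e3-P*1e3).round(1))
for uv,z in(((257,231),.097),((395,264),.044),((90,345),.032)):
    print((R.T@(ray(s,[[245+uv[0]/5.4-.4,115+uv[1]/5.4-.4]],z)[0][:2]-t)*1e3).round(1))
np.savez("stand.npz",R=R,t=t,th=th)
from station import r
print(r.sense()["tcp_pos"],r.sense()["joints"])
E
```

```text
179.43372102819575 [0.571496   0.06221632]
[[ 0.2 -0.1]
 [ 0.7 -0.6]
 [ 0.3 -0.8]
 [-1.1  2.6]
 [ 1.1 -1.4]
 [-0.3 -0. ]
 [ 0.2 -0.7]
 [-1.2  1. ]]
[-70.1  -0.5]
[-69.6  60.9]
[-28.8 -85.3]
[ 0.2235593  -0.5568467   0.40362682] [-7.13737944e+01  5.25796769e+00  7.05751321e+01 -1.05815219e-03
  1.04266793e+02 -3.24668999e+00]
```

```bash
cat >> h.py <<'E'
from scipy.spatial.transform import Rotation as Ro
S=np.load("stand.npz") 
def w(p): # stand (mm) -> world
    return np.r_[S["R"]@np.array(p[:2])/1e3+S["t"],p[2]/1e3]
def pose(E,a=33,b=10,sg=1):
    a,b=np.radians([a,b]);j=S["R"]@[np.sin(a),-np.cos(a)]
    J=np.r_[j*np.cos(b),-np.sin(b)];d=np.r_[-j*np.sin(b),-np.cos(b)]
    M=np.c_[np.cross(sg*J,d),sg*J,d]
    return w(E)-.182*d+.044*J, Ro.from_matrix(M).as_euler("xyz",degrees=True), J, d
E
python3 - <<'E'
from station import r
from h import *
for sg in(1,-1):
    for z in(200,100,58):
        p,o,*_=pose((-3,63,z),sg=sg);q=r.inverse_kinematics(p,o);print(sg,z,p.round(3),o.round(1),None if q is None else np.round(q,1))
c=[]
for sg in(1,-1):
    p,o,*_=pose((-3,63,200),sg=sg);q=r.inverse_kinematics(p,o)
    if q is not None:c.append((abs(np.array(q)-r.sense()["joints"]).max(),sg))
sg=min(c)[1];print(c)
p,o,J,d=pose((-3,63,200),sg=sg);r.reach(p,o)
p,o,J,d=pose((-3,63,92),sg=sg);r.servo_line(p,o)
s=r.sense();print(s["clock"],s["opening"],s["contact_force"],s["tcp_pos"]-p)
im=[]
for n in("wrist","scene"):
    s=r.snapshot(n);f=s["frame"].copy()
    C=w((-3,63,92))+.088*J
    for X in(w((-3,63,92)),C,w((0,60,71))):
        u=proj(s,X)[0];print(n,u.round(1));cv2.circle(f,tuple(int(v) for v in u.round()),2,(255,0,255),-1) if n=="wrist" else 0
    if n=="scene": f=cv2.resize(f[110:290,220:480],(640,443),interpolation=cv2.INTER_CUBIC)
    cv2.imwrite(f"pics/h_{n}.png",f[:,:,::-1])
E
```

```text
1 200 [0.534 0.062 0.372] [-170.     0.  -147.6] [   5.8   -6.6   85.8   -9.    96.2 -117.9]
1 100 [0.534 0.062 0.272] [-170.     0.  -147.6] [   5.8   -5.4   94.9   -9.    86.1 -116.3]
1 58 [0.534 0.062 0.23 ] [-170.     0.  -147.6] [   5.8   -4.1   97.9   -9.    81.7 -115.7]
-1 200 [0.534 0.062 0.372] [170.    0.   32.4] [ 5.8 -6.6 85.8 -9.  96.2 62.1]
-1 100 [0.534 0.062 0.272] [170.    0.   32.4] [ 5.8 -5.4 94.9 -9.  86.1 63.7]
-1 58 [0.534 0.062 0.23 ] [170.    0.   32.4] [ 5.8 -4.1 97.9 -9.  81.7 64.3]
[(np.float64(114.69478854321642), 1), (np.float64(77.19129115321194), -1)]
3.3833 0.0878429750548698 [-0.05894078 -0.25848887  0.02317269] [ 3.05993994e-04 -8.38480024e-05  1.14716598e-03]
wrist [393.1 255. ]
wrist [238.6 255.2]
wrist [373.4 241.9]
scene [331.5 211.6]
scene [341.8 200. ]
scene [331.4 216.3]
```

View pics/h_wrist.png

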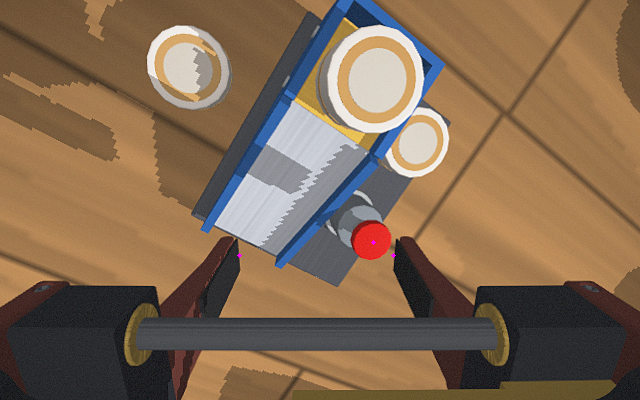

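View pics/h_scene.png

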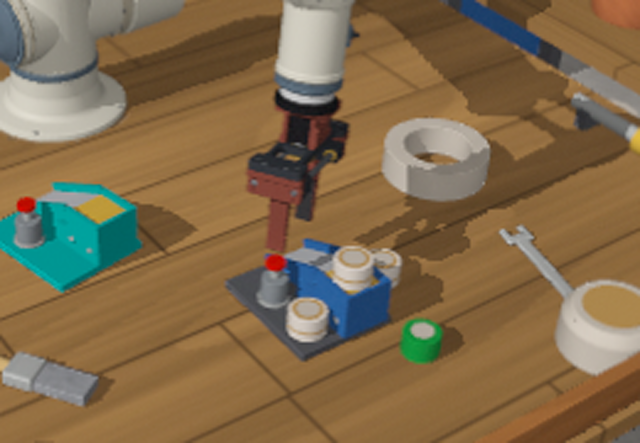

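The wrist picture shows the projected cap centre (373,242) sitting on the red cap. The inner tip edges are where predicted, at (393,255) and (238,255). The blue stand is the right one. Next, press.

```bash
python3 - <<'E'
from station import r
from h import *
for z,v in((73,.05),(67,.03),(58.5,.03)):
    p,o,J,d=pose((-3,63,z),sg=-1);r.servo_line(p,o,speed=v)
    s=r.sense();print(z,round(s["clock"],2),s["contact_force"].round(2) if hasattr(s["contact_force"],"round") else s["contact_force"],((np.array(s["tcp_pos"])-p)*1e3).round(2))
r.wait(1)
s=r.sense();print(s["contact_force"],((np.array(s["tcp_pos"])-p)*1e3).round(2))
a=r.snapshot("wrist");b=r.snapshot("scene");t=r.snapshot("top")
cv2.imwrite("pics/p_wrist.png",a["frame"][:,:,::-1]);cv2.imwrite("pics/p_top.png",t["frame"][:,:,::-1])
cv2.imwrite("pics/p_scene.png",cv2.resize(b["frame"][170:260,290:420],(780,540),interpolation=cv2.INTER_CUBIC)[:,:,::-1])
E
```

```text
73 4.02 [-0.22  0.27  0.27] [-0.11 -0.   -0.39]
67 4.37 [-2.29  0.39  7.2 ] [0.19 0.05 0.95]
58.5 4.8 [-2.78  1.1   7.8 ] [0.2  0.03 1.39]
[-3.55433573  0.47987379  6.89527344] [0.16 0.1  1.39]
```

View pics/p_wrist.png

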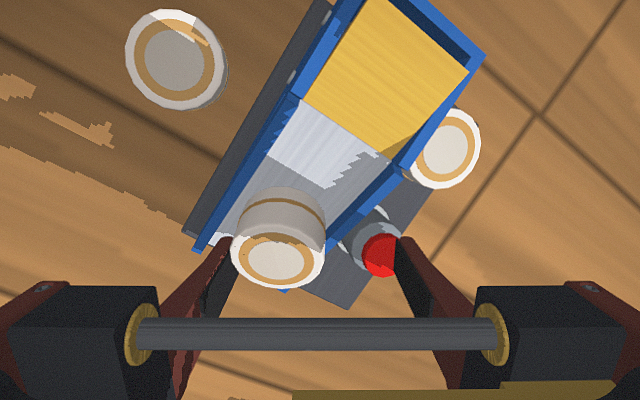

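View pics/p_scene.png

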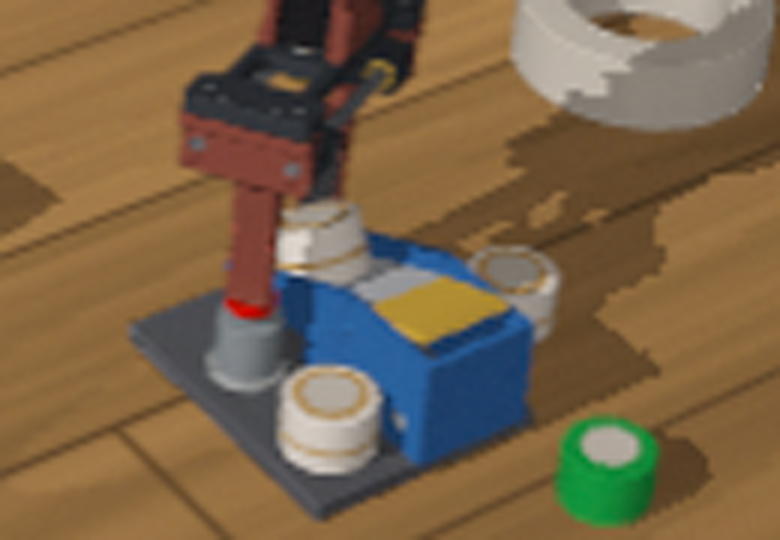

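The plug is caught: it leans on the left finger in the channel, top centre at wrist (277,260), and the cap is under the right finger. The seat is empty. Now I'll check depth and plug position, and press a little deeper for margin.

```bash
python3 - <<'E'
from station import r
from h import *
from scipy.optimize import least_squares
a=r.snapshot("wrist");b=r.snapshot("scene")
f=least_squares(lambda X:np.r_[proj(a,X)[0]-[277,260],2*(proj(b,X)[0]-[344.7,206])],w((20,0,70)))
top=np.r_[S["R"].T@(f.x[:2]-S["t"]),f.x[2]]*1e3
print("top centre stand mm",top.round(1),"plug_center",(top-16*np.array([.41,0,.91])).round(1),"res",f.fun.round(1))
for z in(57.5,56.5,55.5):
    p,o,J,d=pose((-3,63,z),sg=-1);r.servo_line(p,o,speed=.01);r.wait(.3)
    s=r.sense();F=np.array(s["contact_force"]);print(z,F.round(2),((np.array(s["tcp_pos"])-p)*1e3).round(2))
    if F[2]>14:break
c=r.snapshot("wrist");r.wait(.5);e=r.snapshot("wrist")
print("diff",cv2.absdiff(c["frame"],e["frame"])[180:300,220:420].mean(),round(r.sense()["clock"],2))
cv2.imwrite("pics/q_wrist.png",e["frame"][:,:,::-1])
E
```

```text
top centre stand mm [22.9  0.5 75.9] plug_center [16.3  0.5 61.4] res [-0.  -1.2 -3.1 -2.4]
57.5 [-3.53  1.87  9.35] [0.16 0.08 1.52]
56.5 [-3.13  1.83  7.34] [0.17 0.06 1.52]
55.5 [-3.62  0.49  7.63] [0.17 0.06 1.53]
diff 2.9015555555555554 8.3
```

View pics/q_wrist.png

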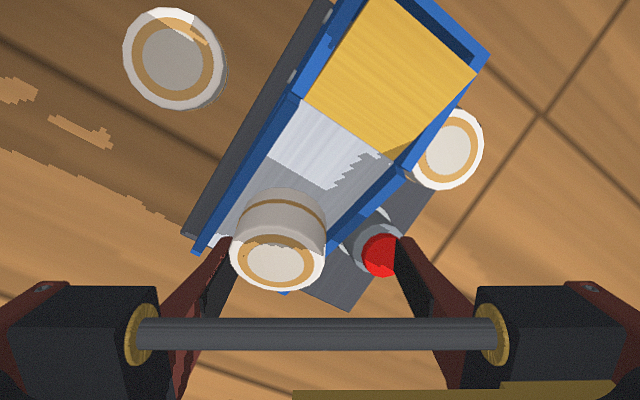

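```bash
python3 - <<'E'
from station import r
from h import *
a=r.snapshot("wrist");f=cv2.resize(a["frame"][150:320,200:420],None,fx=3.5,fy=3.5,interpolation=cv2.INTER_CUBIC)
al=.4155;n=np.array([np.sin(al),0,np.cos(al)]);u=np.array([np.cos(al),0,-np.sin(al)])
for cx,col in((10,(255,0,255)),(16,(0,255,0))):
    bx=cx-16*n[0];B=np.array([bx,0,45-bx*45/102])
    for h in(0,32):
        P=[w(B+h*n+24*(np.cos(t)*u+np.sin(t)*np.array([0,1,0]))) for t in np.linspace(0,6.283,60)]
        cv2.polylines(f,[((proj(a,P)-[200,150])*3.5).round().astype(np.int32)],True,col,1)
cv2.imwrite("pics/o.png",f[:,:,::-1])
E
```

```text
(no output)
```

View pics/o.png

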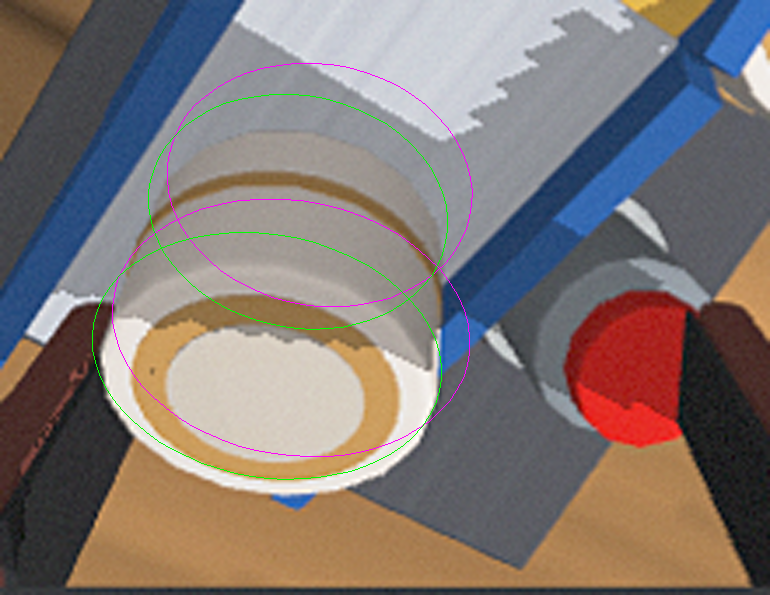

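```bash
python3 - <<'E'
from station import r
r.wait(.3);s=r.sense();print(s["clock"],s["contact_force"]);r.hand_in()
E
```

```text
8.65 [-3.30404541  0.04548139  7.36403109]
the job is handed in; nothing more can be done
```

I pressed the plunger of the blue stand down with one fingertip. The other finger, standing in the slide, stopped the kicked plug, and I handed in at about 8.7 s while holding both. The gripper stayed fully open, turned 33° and tilted 10°, so one tip sat on the cap and the other hung lower in the channel.

**Last checks**
- **Plunger:** the fingertip stands at about 57 mm, which puts the plunger about 13 to 14 mm down by arm position. The vertical force was about 7.4 N.
- **Plug at rest:** it looked still in the wrist pictures between my last two moves. I didn't measure its speed or its contact force with the finger directly. The steady sideways force of about 3 N fits it leaning there.
- **Plug position disagrees:** triangulation gave stand x of about 16 mm, and the rim overlay suggested about 22 mm. Both are inside the −56 to +30 mm limits but well below the −40 mm gate position. Both put it near mid-channel.
- **Plug tilt:** about the slope of the slide, 0.36 to 0.42 rad.
- **Bystanders:** the arm came near none of the listed objects. The spare plugs beside the stand look undisturbed in the last pictures. I didn't measure any of their positions again.

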